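Turn the painted wood slice over onto the drying board

TASK

Pull the spatula out of its grey sleeve by the bare steel neck, lay it flat on the table clear of the sleeve and let go, then take it again by its orange handle. With it, lever up the wood slice that shows its blue face, from the edge away from the cork board, and tip it over so that it lies flat on the cork board, blue face down; its rim is still tacky, so never touch it with the gripper. Leave the other slice and everything else where it is, and at the end lay the spatula flat on the table again, touching neither slice nor board.

Things in the scene. Friction and masses are not known exactly. Their poses are not given: they have to be found in the camera images.
- slice_blue: Round wood slice, dark bark rim, 100 mm across, 10 mm thick, about 70 g, loose, 3 to 12 mm short of the board's front edge. Origin: centre of its bare pale underside; z out of the blue painted face, up at the start. Faces are 82 mm across; the lower bevel rises 4 mm over the outer 9 mm, so a 3 mm blade enters under the edge. Rim tacky: no gripper contact.
- slice_bare: A like slice, already turned: pale wood with growth rings up, blue underneath. Origin: centre of its underside. It lies beside the blue-faced one, about 136 mm between centres, before the same board edge; which is on which side varies. To be left alone.
- board: Cork drying board fixed to the table, 180 x 270 mm, 8 mm thick. Origin: on the table, middle of the front edge (the 270 mm edge nearest the slices); x from that edge across the board (0 to 180 mm), y along the edge, z up. The front edge is an upright 8 mm step: a slice pushed against it pivots there. A yellow block (35 x 75 x 28 mm) rests at its rear, near x = 150 mm.
- spatula: Steel spatula, orange handle, 120 g, loose. Origin: underside of the blade, middle of its rear edge; x to the tip, z up. Blade x 0 to 65 mm, 60 wide, 3 thick. Neck: round, 12 mm, axis 20 mm up, x -8 to -50 mm. Handle x -50 to -135 mm, 18 wide, 17 to 37 mm up, with a foot under its end, so it lies level. Balance near x = -35 mm. At the start the handle is in the sleeve; neck and blade are out.
- spatula_tip (a point): Middle of the blade's front edge, on its underside.
- spatula_neck (a point): Middle of the neck, on its axis (20 mm above the underside, x = -26 mm): where to pull it out.
- spatula_handle (a point): Middle of the orange handle (27 mm above the underside, x = -88 mm): where to hold it for turning the slice.
- sleeve: Grey roofed tool sleeve fixed to the table, blue tag on top, 46 mm wide, 47 mm high, 111 mm long; inside 36 mm wide, 43 mm high, no floor. Origin: on the table in the middle of its open mouth; x points straight out of the mouth, along the spatula. The handle sits 80 to 87 mm deep in it and slides out freely along x.
- sanding_block: Yellow block on the rear of the board, bystander. Origin: centre of its underside.
- tape_roll: Green ring of tape, 90 mm across, 25 mm high, on the far side, bystander. Origin: centre of its underside.
- glue_bottle: White bottle, red cap, 56 mm across, 130 mm high, bystander. Origin: centre of its underside.
- mug: White mug, 80 mm across, 90 mm high, at the right, bystander. Origin: centre of its underside.
- paint_pot: Blue jar, 66 mm across, 75 mm high, far side, bystander. Origin: centre of its underside.
- brush: Brush lying at the left, bystander. Origin: centre of its underside.
- offcut: Pale wood block, 110 x 60 mm, 35 mm high, at the left, bystander. Origin: centre of its underside.

How it is judged:
On the way, in this order (a step that is already met when the one before it is completed fails the run):
1. the spatula lies flat on the table, clear of the sleeve, let go (height (world z) of spatula below 0.01 m and angle between spatula's own z axis and vertical below 0.12 rad and contact force between the fingers and spatula below 0.05 N and linear speed of spatula below 0.02 m/s and (x of spatula_handle in the frame of sleeve above 0.04 m or y of spatula_handle in the frame of sleeve above 0.045 m or y of spatula_handle in the frame of sleeve below -0.045 m) and distance of spatula from where it was at the start of the episode above 0.05 m), for 0.2 s.
2. the spatula is taken by its orange handle (distance between the grasp point and spatula_handle below 0.045 m and contact force between the fingers and spatula above 2 N), for 0.2 s.
3. the blue-faced slice is levered up on the spatula (angle between slice_blue's own z axis and vertical between 0.4 and 1.5 rad and contact force between spatula and slice_blue above 0.05 N), for 0.06 s.
4. the slice lies on the board, blue face down (angle between slice_blue's own z axis and vertical above 3 rad and x of slice_blue in the frame of board between 0.025 and 0.14 m and y of slice_blue in the frame of board between -0.12 and 0.12 m and linear speed of slice_blue below 0.02 m/s and height (world z) of slice_blue below 0.026 m), for 0.2 s.
At the end, for the whole second after the job is handed in: Blue-faced slice at rest on the cork board, blue down, flat within 8 deg, centre 25-140 mm behind the front edge, within 120 mm of its middle; spatula flat on the table (7 deg, 10 mm), let go, clear of slices and board; other slice within 20 mm, bystanders within 30 mm of their starts (all of step 4 and height (world z) of spatula below 0.01 m and angle between spatula's own z axis and vertical below 0.12 rad and contact force between the fingers and spatula below 0.05 N and linear speed of spatula below 0.02 m/s and contact force between spatula and slice_blue below 0.05 N and contact force between spatula and board below 0.05 N and contact force between spatula and slice_bare below 0.05 N and distance of slice_bare from where it was at the start of the episode below 0.02 m and distance of each of sanding_block, tape_roll, glue_bottle, mug, paint_pot, brush, offcut from where it was at the start of the episode below 0.03 m); the robot touches nothing.
It fails at once if the gripper or arm touches the blue-faced slice (contact force between any of the fingers, the arm and slice_blue above 0.3 N).
It fails at once if the other slice is shifted by more than 20 mm or tipped (distance of slice_bare from where it was at the start of the episode above 0.02 m or angle between slice_bare's own z axis and vertical above 0.5 rad).
It fails at once if a bystander is shifted by more than 30 mm (distance of any of sanding_block, tape_roll, glue_bottle, mug, paint_pot, brush, offcut from where it was at the start of the episode above 0.03 m).
It also fails if it takes over 58 s, if anything falls off the work surface, if the arm or the gripper's body presses on something with over 40 N, if the wrist force passes 120 N, or if a joint passes its speed limit or range.

ROBOT

A 7-joint arm with a two-finger parallel gripper is mounted at the origin on the work surface. World frame = base frame: x ahead of the robot, y to its left, z up, the work surface at z = 0. Lengths are in m, angles in rad, forces in N, time in s.
With the tool pointing down it reaches from about 0.4 to 0.875 m from the base axis. Payload 6.5 kg.
Tool frame: the origin (TCP) lies between the finger pads; the fingertips stand 11 mm ahead of it and the grasp point (between the pads) lies 8 mm behind it; z points along the fingers, y is the line along which they close (so a half turn about z gives the same grasp; the last joint's range is limited). The gripper opens to 88 mm and grips with 3 to 60 N. Pads are 18 mm wide; open, the fingers measure 123 mm over their backs; the gripper's body (75 mm by 187 mm) begins 45 mm behind the grasp point.
Start: joints at [1.062, 0.536, -0.004, 1.538, 0.003, 1.067, -0.071], TCP at [0.279, -0.587, 0.25] pointing down, gripper open.
Joint ranges: [-2.7, 2.7], [-0.37, 2.16], [-1.27, 1.26], [0.24, 2.4], [-1.31, 4.45], [0.19, 1.91], [-2.76, 2.76]. Speed limits (rad/s): [2.39, 2.39, 3.14, 3.14, 3.14, 3.14, 3.14].

INTERFACE

Orientations are given as a 3x3 rotation matrix whose columns are the frame's x, y, z axes.
In Python, from rig import * gives the robot as it stands. Calls block until the motion is done:
- move_to(position, orientation): joint-space move of the TCP to a pose.
- servo_line(position, rot=None, speed=0.15): straight line of the TCP; rot=None keeps the orientation; speed is the mean speed in m/s.
- move_j(angles): joint-space move.
- let_go() and grab(): open the fingers fully, or close them until they stop; the grip force is fixed at half the most.
- pause(seconds).
- ik(position, orientation): joint angles nearest the present ones, or None.
- get_image(name): name is "scene" or "top" or "wrist"; returns a dict with "frame" (420x560x3 uint8, red, green, blue), "intrinsics" (3x3 intrinsics, pixels), "rvec" (rotation vector, rad) and "tvec" (3), from world to camera coordinates, as OpenCV has them; the wrist camera has in their place "tool_from_camera" (4x4, takes a point from camera to tool coordinates, whose origin is the TCP and whose axes are the flange's). Camera axes: x right, y down, z forward; pixel columns grow to the right and rows downward; lengths in m; the calibration is good to about 2 mm. A picture is of the moment at which its call begins: read the wrist's pose just before it. There is no depth.
A pose or a line that the arm cannot do raises Unreachable and nothing moves.
- job_done(): hands the job in; it is judged then, once.
Trained networks look in the newest picture that a camera, given by its name, has taken for a name from the list of things; names that differ only in an ending like _2 or _b are one class to them, and where a whole thing is asked for, a point or a joint stands for the part that bears it (a point fixed in the world has none). Each returns a list of dicts, best first, with "conf" (0 to 1); they miss things now and then, are a little off and sometimes report something else, mostly with a low value. They report only what shows in the picture. A call takes as long as a camera call.
- spot_in(camera, label): "bbox" ([left, top, width, height] in pixels, round what is visible of it).
- regions_of(camera, label): "pixels" (420x560 bool, what is visible of it) and "bbox" ([left, top, width, height] in pixels, round what is visible of it).
- mark_of(camera, label): "uv" ([column, row] in pixels: a listed point, or the origin of a listed thing).
Readings, each from a call of its own:
- read_time_s(): time.
- read_q(): joint angles.
- read_joint_velocities(): joint speeds.
- read_tau(): joint torques, N m.
- read_tcp_pos(): TCP position.
- read_eef_rot(): TCP orientation.
- read_wrist_force(): force on the tool from outside, world axes, zero at the start.
- read_ft_torque(): the same for the moment, N m.
- read_finger_gap(): opening from 0.0 (shut) to 1.0 (fully open).
- read_grip_force(): force on a finger pad.
Only numpy, scipy, OpenCV 4.12 (cv2) and the standard library are available. Lean on these libraries where they do the work, as an engineer would, in place of code of your own. Each camera call takes 0.05 s, during which the arm holds its last target. There are 200 camera calls.

## Working session

There is one attempt and no reset: what is moved stays moved. The work goes in short steps, each a Python script; the robot and the scene stay as the last script left them, time stands still between calls to the robot, and variables do not carry over. Pictures are saved under pics/ and viewed, at most 10 in all, crops included, and the job is handed in when it is done.

```bash
mkdir -p pics; ls; cat > h.py <<'E'
from rig import *
import numpy as np, cv2
def cam(n):
    im=get_image(n); 
    if n!="wrist":
        R=cv2.Rodrigues(np.array(im["rvec"],float))[0]; t=np.array(im["tvec"],float).ravel()
        return im,np.array(im["intrinsics"]),R.T,-R.T@t
def ray(uv,K,Rc,C,z):
    d=Rc@np.linalg.inv(K)@np.array([uv[0],uv[1],1.]); return C+d*(z-C[2])/d[2]
def wcam():
    p=np.array(read_tcp_pos());R=np.array(read_eef_rot());im=get_image("wrist");T=np.array(im["tool_from_camera"])
    return im,np.array(im["intrinsics"]),R@T[:3,:3],p+R@T[:3,3]
def save(im,f): cv2.imwrite("pics/"+f,im["frame"][:,:,::-1])
E
python3 - <<'E'
from h import *
np.set_printoptions(precision=4,suppress=True)
for n in ["top","scene"]:
    im,K,Rc,C=cam(n); save(im,n+"0.png"); print(n,C)
    for l,z in [("slice_blue",0),("slice_bare",0),("board",0),("spatula",0),("spatula_tip",0),("spatula_neck",.02),("spatula_handle",.027),("sleeve",0),("sanding_block",.008),("tape_roll",0),("glue_bottle",0),("mug",0),("paint_pot",0),("brush",0),("offcut",0)]:
        for d in mark_of(n,l)[:2]: print(l,round(d["conf"],2),np.round(d["uv"],1),ray(d["uv"],K,Rc,C,z)[:2])
print(read_time_s(), read_tcp_pos(), read_eef_rot())
E
```

```text
pics
top [ 0.3286 -0.0713  1.1625]
slice_blue 0.81 [245.3 239.2] [0.4787 0.0217]
slice_blue 0.67 [224.3 217.2] [0.5386 0.0829]
slice_bare 0.79 [241.8 191. ] [0.615  0.0376]
slice_bare 0.45 [244.7 238.5] [0.4806 0.0234]
board 0.75 [224.6 217.4] [0.538 0.082]
spatula 0.7 [375.7 210.6] [ 0.5695 -0.3387]
spatula 0.47 [396.4 183.1] [ 0.6506 -0.3986]
spatula_tip 0.96 [360.8 226.2] [ 0.5241 -0.2966]
spatula_tip 0.39 [244.4 189.4] [0.6199 0.0305]
spatula_neck 0.74 [382.4 202.3] [ 0.5892 -0.3529]
spatula_neck 0.36 [398.1 183.7] [ 0.6434 -0.3977]
spatula_handle 0.55 [396.  182.5] [ 0.6448 -0.39  ]
spatula_handle 0.29 [384.3 202.5] [ 0.5872 -0.3564]
sleeve 0.7 [388.3 196.3] [ 0.6115 -0.3748]
sleeve 0.23 [103.7 260. ] [0.4105 0.4053]
sanding_block 0.58 [171.9 210. ] [0.5532 0.2282]
sanding_block 0.28 [101.4 258.9] [0.4127 0.4086]
tape_roll 0.68 [275.4 135.7] [ 0.7827 -0.0522]
tape_roll 0.46 [103.7 193.3] [0.5971 0.4262]
glue_bottle 0.86 [432.8 297.8] [ 0.3355 -0.4872]
glue_bottle 0.66 [438.1 260.3] [ 0.4361 -0.5062]
mug 0.69 [437.4 258.6] [ 0.4406 -0.5045]
paint_pot 0.78 [235.2 129.1] [0.7996 0.
[... 487 characters left out ...]
94]
spatula_handle 0.66 [402.1 347.1] [0.6041 0.4174]
sleeve 0.95 [190.3 175.3] [ 0.6258 -0.3719]
sleeve 0.5 [203.4 167.1] [ 0.5761 -0.369 ]
sanding_block 0.63 [355.8 282. ] [0.5433 0.2251]
tape_roll 0.77 [218.6 271.8] [ 0.7789 -0.0553]
tape_roll 0.17 [231.3 166.7] [ 0.5129 -0.3087]
glue_bottle 0.73 [240.  108.4] [ 0.3199 -0.4847]
mug 0.88 [208.9 123.3] [ 0.4417 -0.5049]
paint_pot 0.72 [243.1 304.2] [0.7942 0.0605]
paint_pot 0.23 [310.3 224.1] [0.4926 0.0128]
brush 0.72 [438.6 293.8] [0.4122 0.3964]
offcut 0.76 [406.6 350.7] [0.5922 0.4289]
offcut 0.56 [353.7 283.2] [0.5462 0.2216]
1.6 [ 0.2785 -0.5873  0.2497] [[ 0.9035  0.4285 -0.    ]
 [ 0.4285 -0.9035 -0.    ]
 [-0.      0.     -1.    ]]
```

```bash
python3 - <<'E'
import cv2
a=cv2.imread("pics/top0.png")[100:320,80:460]; cv2.imwrite("pics/top0c.png",cv2.resize(a,None,fx=2.1,fy=2.1,interpolation=cv2.INTER_CUBIC))
E
```

```text
(no output)
```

View pics/top0c.png

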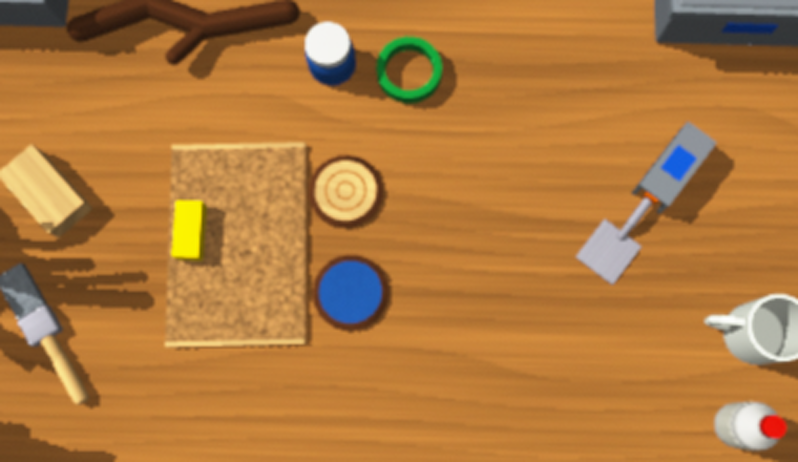

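The crop shows the blue slice at (350,292), the bare slice above it at (346,190), the board to their left with its front edge at column 307, and the spatula in its sleeve at right (blade at 608,250). World +x is up and +y is left, so the board's x axis is about world +y.

```bash
cat >> h.py <<'E'
def rot(a,tilt=0,s=1):
    """tool orientation for spatula heading a, tip pitched up by tilt; s=+-1 picks the half turn"""
    h=np.array([np.cos(a),np.sin(a),0]);u=np.array([0,0,1.])
    x=np.cos(tilt)*h+np.sin(tilt)*u; z=-(np.cos(tilt)*u-np.sin(tilt)*h); x=s*x
    return np.column_stack([x,np.cross(z,x),z])
E
python3 - <<'E'
from h import *
np.set_printoptions(precision=3,suppress=True)
for s in (1,-1):
    for p,a,t in [((.589,-.353,.02),2.41,0),((.48,-.16,.05),1.57,0),((.48,-.22,.02),1.57,0),((.48,-.15,.06),1.57,.4),((.48,-.07,.1),1.57,.6)]:
        print(s,ik(p,rot(a,t,s)))
# look at the spatula from above
s=min((1,-1),key=lambda s: 9 if ik((.56,-.33,.25),rot(2.41,0,s)) is None else np.abs(np.array(ik((.56,-.33,.25),rot(2.41,0,s)))-read_q()).max())
print(s); move_to((.57,-.34,.27),rot(2.41,0,s))
im,K,Rc,C=wcam(); save(im,"w1.png"); print(C)
for l,z in [("spatula",0),("spatula_tip",0),("spatula_neck",.02),("sleeve",0)]:
    for d in mark_of("wrist",l)[:2]: print(l,round(d["conf"],2),np.round(d["uv"],1),ray(d["uv"],K,Rc,C,z)[:2])
print(read_time_s())
E
```

```text
1 [ 0.734  0.92  -0.405  1.516  0.452  0.8    0.992]
1 [ 0.489  0.641 -0.323  2.014  0.376  0.543 -0.1  ]
1 [ 0.547  0.714 -0.259  1.962  0.351  0.51   0.038]
1 [ 0.813  0.757 -0.5    1.888 -0.046  0.727  0.443]
1 [ 0.851  0.754 -0.602  1.913 -0.228  0.799  0.52 ]
-1 [ 0.362  0.887  0.174  1.543 -0.203  0.729 -1.678]
-1 [ 0.008  0.638  0.286  2.042 -0.353  0.507 -2.591]
-1 [ 0.126  0.721  0.283  1.987 -0.405  0.488 -2.44 ]
-1 [ 0.332  0.701  0.137  1.918 -0.634  0.82  -2.191]
-1 [ 0.321  0.668  0.097  1.945 -0.768  0.96  -2.148]
1
[ 0.508 -0.287  0.405]
spatula 0.83 [275.9 171.1] [ 0.566 -0.343]
spatula 0.38 [279.3 114.1] [ 0.519 -0.295]
spatula_tip 0.86 [272.7 114.2] [ 0.514 -0.301]
spatula_neck 0.77 [283.4 198.5] [ 0.594 -0.356]
spatula_neck 0.36 [279.2 169.8] [ 0.564 -0.337]
sleeve 0.98 [284.  213.5] [ 0.613 -0.373]
3.275
```

View pics/w1.png

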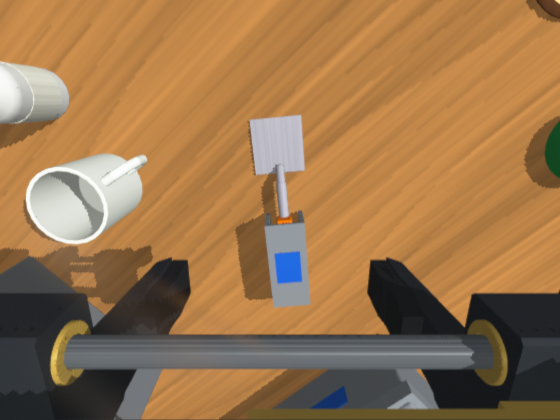

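The wrist view shows the blade with corners near (250,120), (301,115), (304,171) and (255,175). The neck runs from (280,168) to (284,218), the sleeve roof lies below it, and the path is clear.

```bash
python3 - <<'E'
from h import *
np.set_printoptions(precision=4,suppress=True)
im,K,Rc,C=wcam()
P=lambda uv,z: ray(uv,K,Rc,C,z)[:2]
tip=(P((250,120),.003)+P((301,115.5),.003))/2; rear=(P((304,171),.003)+P((255,175),.003))/2
n1=P((280.5,180),.026); n2=P((283.3,208),.026)
# sleeve roof by colour-free mask
m=regions_of("wrist","sleeve")[0]["pixels"].astype(np.uint8)
r=cv2.minAreaRect(np.argwhere(m)[:,::-1].astype(np.float32)); print("sleeve rect",r)
b=cv2.boxPoints(r); b=b[np.argsort(b[:,1])]; f=P(b[:2].mean(0),.047); k=P(b[2:].mean(0),.047)
ang=lambda v: np.degrees(np.arctan2(v[1],v[0]))
print(tip,rear,n1,n2,f,k); print(ang(tip-rear),np.linalg.norm(tip-rear),ang(n1-n2),ang(f-k),np.linalg.norm(f-k),ang(tip-n2),ang(tip-k))
E
```

```text
sleeve rect ((285.76141357421875, 258.659912109375), (93.90361022949219, 39.89834976196289), 85.91438293457031)
[ 0.5191 -0.3005] [ 0.5705 -0.3405] [ 0.5739 -0.342 ] [ 0.6015 -0.3622] [ 0.599  -0.3617] [ 0.696  -0.4372]
142.1716517559708 0.06512966853255342 143.73292727691356 142.12187523236946 0.12285892667200979 143.19524457601497 142.32611593499794
```

```bash
python3 - <<'E'
from h import *
np.set_printoptions(precision=4,suppress=True)
a=np.radians(142.3); d=np.array([np.cos(a),np.sin(a),0]); neck=np.array([.5905,-.3565,0])+.002*d
R=rot(a); Z=lambda p,z: np.array([p[0],p[1],z])
move_to(Z(neck,.1),R); servo_line(Z(neck,.016),speed=.12); grab(); print(read_finger_gap(),read_grip_force())
p=neck+.145*d; servo_line(Z(p,.0165),speed=.1); print(read_finger_gap(),read_grip_force(),read_wrist_force())
servo_line(Z(p,.07),speed=.12)
# neck x=-24: put origin at (.479,-.165)
q=np.array([.479,-.165-.024,0]); R2=rot(np.pi/2)
move_to(Z(q,.07),R2); servo_line(Z(q,.0165),speed=.08); let_go(); pause(.3)
servo_line(Z(q,.16),speed=.2); move_to((.479,-.1,.27),R2); pause(.2)
im,K,Rc,C=wcam(); save(im,"w2.png"); print(C)
for l,z in [("spatula",0),("spatula_tip",0),("spatula_neck",.02),("spatula_handle",.027),("slice_blue",0),("slice_bare",0),("board",0)]:
    for t in mark_of("wrist",l)[:2]: print(l,round(t["conf"],2),np.round(t["uv"],1),ray(t["uv"],K,Rc,C,z)[:2])
for l in ("slice_blue","slice_bare","board"):
    m=regions_of("wrist",l)[0]["pixels"].astype(np.uint8); r=cv2.minAreaRect(np.argwhere(m)[:,::-1].astype(np.float32)); print(l,r,ray(r[0],K,Rc,C,.005)[:2])
print(read_time_s())
E
```

```text
0.12281988653994855 29.8256572522223
0.12653468339395524 29.809992760419846 [-0.454  -0.1092  0.0855]
[ 0.4783 -0.0197  0.4038]
spatula 0.79 [276.3 217.9] [ 0.4738 -0.1605]
spatula_tip 0.56 [281.4 169.3] [ 0.4802 -0.0978]
spatula_neck 0.92 [279.6 243.5] [ 0.478  -0.1874]
spatula_handle 0.79 [278.2 288.7] [ 0.4762 -0.2473]
slice_blue 0.72 [282.4  65.2] [0.4812 0.0191]
slice_bare 0.95 [403.6  52.9] [0.6142 0.0313]
board 0.72 [345.9   4.6] [0.5481 0.0778]
slice_blue ((280.5, 64.0), (91.0, 98.0), 0.0) [0.4791 0.0198]
slice_bare ((406.2931213378906, 51.017242431640625), (89.3194580078125, 103.80369567871094), 21.801406860351562) [0.6152 0.0325]
board ((281.0, 4.0), (8.0, 132.0), 90.0) [0.4796 0.0773]
13.7
```

View pics/w2.png

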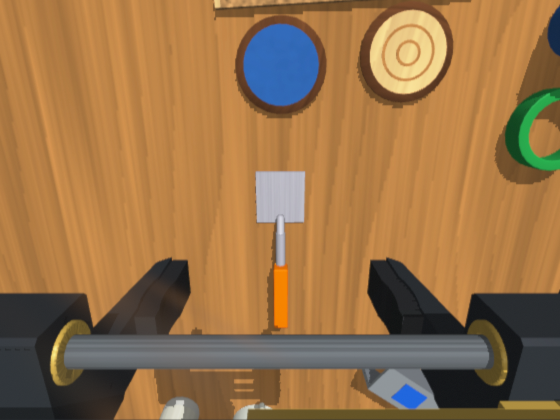

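The spatula lies flat, heading +y, with its tip at (280,171). The blue slice is at (281,64), and the board edge at the top of the image is slightly tilted. I'll take one frame further forward to measure the board edge.

```bash
python3 - <<'E'
from h import *
np.set_printoptions(precision=4,suppress=True)
move_to((.479,-.04,.27),rot(np.pi/2)); pause(.2)
im,K,Rc,C=wcam(); save(im,"w3.png")
P=lambda uv,z: ray(uv,K,Rc,C,z)[:2]
for l,z in (("slice_blue",.005),("slice_bare",.005)):
    m=regions_of("wrist",l)[0]["pixels"].astype(np.uint8); e=cv2.fitEllipse(max(cv2.findContours(m,0,2)[0],key=len)); print(l,e,P(e[0],z))
m=regions_of("wrist","board")[0]["pixels"]; pts=[]
for c in range(150,420,15):
    r=np.flatnonzero(m[:,c]); 
    if len(r): pts.append((c,r.max())); 
print(pts); q=np.array([P(u,.0) for u in pts]); print(q)
print("board mark",[(t["conf"],P(t["uv"],0)) for t in mark_of("wrist","board")[:2]])
E
```

```text
slice_blue ((279.067138671875, 120.45117950439453), (84.79888916015625, 88.17240905761719), 171.76040649414062) [0.4792 0.0198]
slice_bare ((397.9262390136719, 108.83843994140625), (83.05416870117188, 94.06056213378906), 36.92988967895508) [0.6152 0.0325]
[(210, np.int64(6)), (225, np.int64(69)), (240, np.int64(68)), (255, np.int64(68)), (270, np.int64(67)), (285, np.int64(66)), (300, np.int64(65)), (315, np.int64(64)), (330, np.int64(63)), (345, np.int64(63)), (360, np.int64(61)), (375, np.int64(60)), (390, np.int64(60)), (405, np.int64(59))]
[[0.406  0.137 ]
 [0.4187 0.0752]
 [0.4356 0.0762]
 [0.4523 0.0762]
 [0.4691 0.0772]
 [0.4859 0.0782]
 [0.5026 0.0793]
 [0.5193 0.0803]
 [0.5359 0.0813]
 [0.5526 0.0812]
 [0.5692 0.0833]
 [0.5858 0.0843]
 [0.6024 0.0842]
 [0.619  0.0852]]
board mark [(0.69, array([0.5496, 0.0772]))]
```

View pics/w3.png

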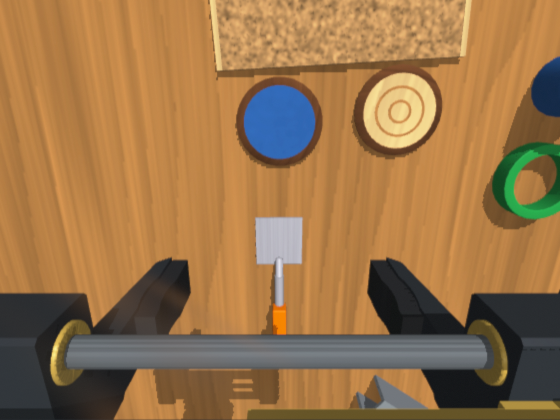

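Board edge: slope 0.05, so the heading is 92.9°. At the slice it lies at y≈0.078, a gap of about 8 mm. Next I grasp the handle, align with the slice and insert the blade against the step.

```bash
cat >> h.py <<'E'
A=np.pi/2+.0506; H=np.array([np.cos(A),np.sin(A),0]); c0=np.array([.4793,.0198,0]); L=.145; ZG=.019; SB=.0585
def tcp(s,z): # TCP for tip at s along heading from slice centre (start), blade underside at z
    p=c0+(s-L)*H; return np.array([p[0],p[1],z+ZG])
E
python3 - <<'E'
from h import *
np.set_printoptions(precision=3,suppress=True)
R=rot(np.pi/2); g=np.array([.4777,-.2415,0])
move_to(g+[0,0,.1],R); servo_line(g+[0,0,ZG],speed=.12); grab(); pause(.3); print(read_finger_gap(),read_grip_force())
servo_line(g+[0,0,ZG+.012],speed=.05); move_to(tcp(-.085,.012),rot(A)); pause(.1)
f0=np.array(read_wrist_force()); servo_line(tcp(-.085,.0),speed=.04); print(f0,read_wrist_force())
f0=np.array(read_wrist_force()); servo_line(tcp(-.05,.0),speed=.06)
s=-.05
while s<-.029:
    s+=.0015; servo_line(tcp(s,0),speed=.03); f=np.array(read_wrist_force())-f0; print(round(s,4),f)
    if f@H<-8: break
print(read_time_s(),read_tcp_pos())
im,K,Rc,C=wcam(); save(im,"w4.png")
im,*_=cam("scene"); cv2.imwrite("pics/s4.png",cv2.resize(im["frame"][150:330,200:400,::-1],None,fx=3,fy=3))
E
```

```text
0.198359989617097 29.991492871195078
[-0.036  0.087 -0.477] [-1.662 -0.309  4.907]
-0.0485 [ 2.237  2.846 -2.68 ]
-0.047 [ 2.476 -0.513 -4.143]
-0.0455 [ 1.147 -2.049 -3.833]
-0.044 [ 1.386 -2.252 -3.983]
-0.0425 [ 1.04   0.297 -4.309]
-0.041 [ 2.026  0.164 -4.259]
-0.0395 [ 0.79  -0.042 -4.577]
-0.038 [ 1.548  0.517 -6.032]
-0.0365 [ 1.949 -0.542 -5.769]
-0.035 [ 2.544 -0.107 -6.089]
-0.0335 [ 1.717 -0.205 -5.892]
-0.032 [ 1.897 -0.985 -6.226]
-0.0305 [ 0.982 -0.042 -4.795]
-0.029 [ 2.108  0.52  -5.129]
23.1583 [ 0.488 -0.154  0.019]
```

View pics/w4.png

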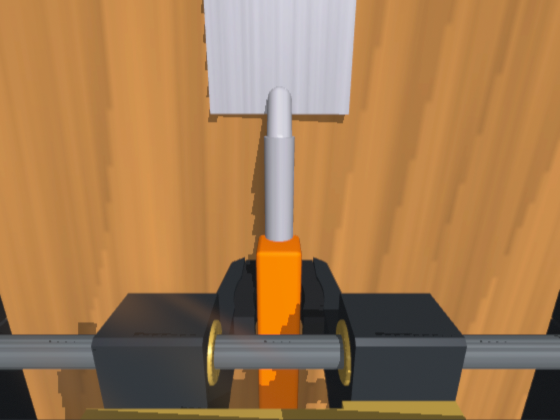

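The grip is straight on the orange handle (280,300), with the blade flat and ahead. Now I check the tip against the slice in the scene view.

View pics/s4.png

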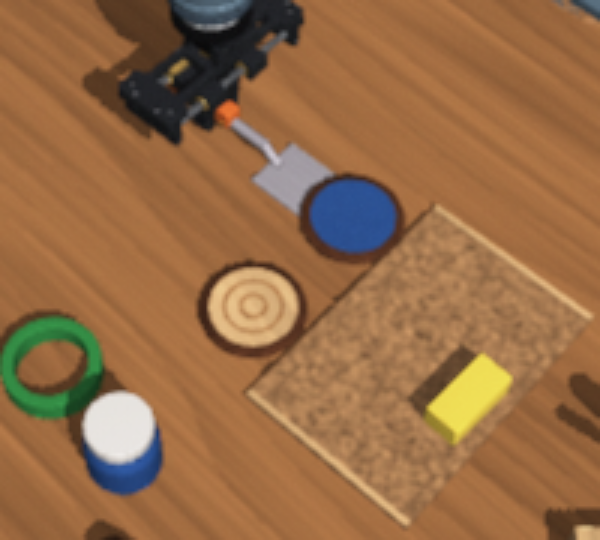

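The blade tip is at or under the near rim (318,200), and the slice now sits close to the board edge. I push on until it resists, then lift along the arc in stages.

```bash
python3 - <<'E'
from h import *
np.set_printoptions(precision=3,suppress=True)
f0=np.array(read_wrist_force()); s=-.029
while s<-.017:
    s+=.0015; servo_line(tcp(s,0),speed=.03); f=np.array(read_wrist_force())-f0; print(round(s,4),f)
    if f@H<-6: break
def arc(th,r): return SB-r*np.cos(th)-.004*np.sin(th), .004+r*np.sin(th)-.004*np.cos(th)-.003
r0=SB-s
for th,r in [(.12,r0),(.25,r0-.002)]:
    servo_line(tcp(*arc(th,r)),speed=.05); print(th,np.array(read_wrist_force())-f0)
print(read_time_s())
im,*_=cam("scene"); cv2.imwrite("pics/s5.png",cv2.resize(im["frame"][150:330,200:400,::-1],None,fx=3,fy=3,interpolation=cv2.INTER_CUBIC))
E
```

```text
-0.0275 [-0.802  0.622 -0.174]
-0.026 [-0.108 -1.001  0.132]
-0.0245 [ 0.222 -0.269  0.531]
-0.023 [0.191 0.228 1.237]
-0.0215 [-0.05  -0.738  0.392]
-0.02 [-1.343 -1.125  0.61 ]
-0.0185 [ 0.26   0.575 -0.331]
-0.017 [-0.455  0.147  1.195]
0.12 [-1.286 -0.888 -0.658]
0.25 [-1.199 -0.185 -0.447]
25.875
```

View pics/s5.png

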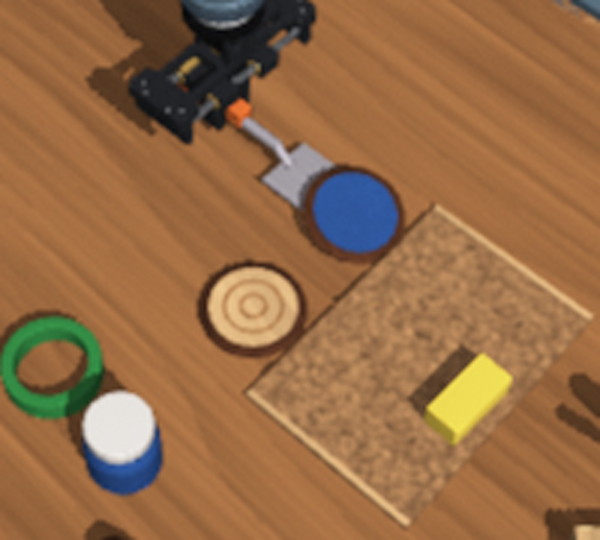

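The near side of the slice is now lifted on the blade, with its far rim at the board edge (400,230). I carry the arc on over the top.

```bash
python3 - <<'E'
from h import *
np.set_printoptions(precision=3,suppress=True)
def arc(th,r): return SB-r*np.cos(th)-.004*np.sin(th), .004+r*np.sin(th)-.004*np.cos(th)-.003
f0=np.array(read_wrist_force())
def snap(f):
    im,*_=cam("scene"); return cv2.resize(im["frame"][170:300,260:380,::-1],None,fx=2.2,fy=2.2)
S=[]
for th,r in [(.4,.071),(.6,.069),(.8,.067),(1.0,.066),(1.2,.066),(1.4,.066),(1.6,.066),(1.8,.066),(2.0,.066)]:
    servo_line(tcp(*arc(th,r)),speed=.07); f=np.array(read_wrist_force())-f0; print(th,f)
    if th in (.6,1.0,1.4,1.6,1.8,2.0): S.append(snap(0))
    if np.linalg.norm(f)>25: break
pause(.3)
print(read_time_s()); 
while len(S)<6: S.append(S[-1])
cv2.imwrite("pics/m6.png",np.vstack([np.hstack(S[:3]),np.hstack(S[3:])]))
E
```

```text
0.4 [-0.298 -0.142  0.459]
0.6 [0.702 0.366 1.085]
0.8 [-0.817 -1.389  1.158]
1.0 [ 0.319 -0.577  1.634]
1.2 [ 0.195 -0.469  1.311]
1.4 [-0.286 -1.204  0.499]
1.6 [-0.488 -0.255  1.699]
1.8 [-0.616  0.008  1.287]
2.0 [-1.043  0.06   2.241]
29.575
```

View pics/m6.png

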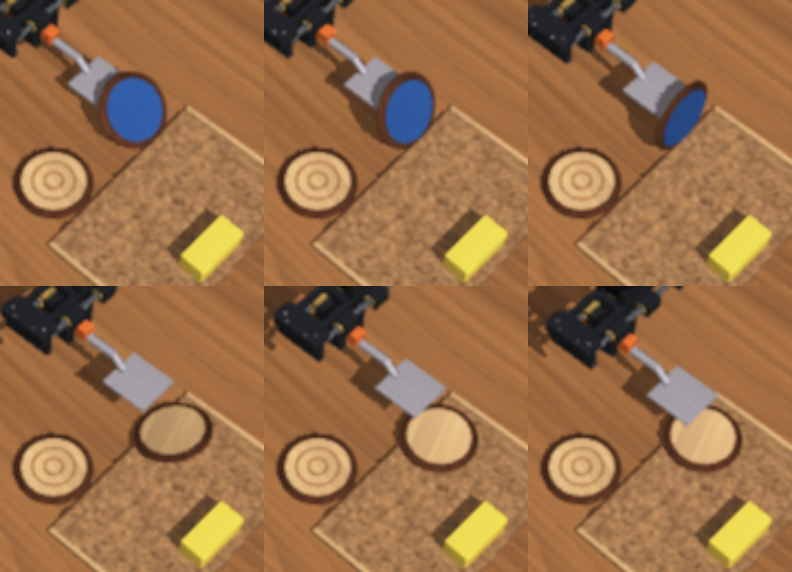

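The slice has tipped over onto the board, pale side up. I retreat, lay the spatula down and check where the slice lies.

```bash
python3 - <<'E'
from h import *
np.set_printoptions(precision=4,suppress=True)
servo_line(tcp(-.10,.06),speed=.15); servo_line(tcp(-.10,.012),speed=.1); servo_line(tcp(-.10,.0),speed=.03); let_go(); pause(.3)
p=tcp(-.10,0); servo_line(p+[0,0,.15],speed=.15); move_to((.479,-.03,.27),rot(np.pi/2)); pause(.3)
im,K,Rc,C=wcam(); save(im,"w7.png")
P=lambda uv,z: ray(uv,K,Rc,C,z)[:2]
for l,z in (("slice_blue",.018),("slice_bare",0),("spatula",0),("spatula_tip",0),("spatula_handle",.027)):
    for t in mark_of("wrist",l)[:3]: print(l,round(t["conf"],2),np.round(t["uv"]),P(t["uv"],z))
print(read_time_s())
E
```

```text
slice_blue 0.74 [278.  41.] [0.4776 0.1107]
slice_bare 0.79 [396. 118.] [0.6149 0.0325]
slice_bare 0.41 [367. 391.] [ 0.6141 -0.374 ]
spatula 0.56 [284. 257.] [ 0.4853 -0.1455]
spatula_tip 0.69 [284. 209.] [ 0.4856 -0.0793]
spatula_handle 0.77 [288. 329.] [ 0.4911 -0.2396]
36.175
```

View pics/w7.png

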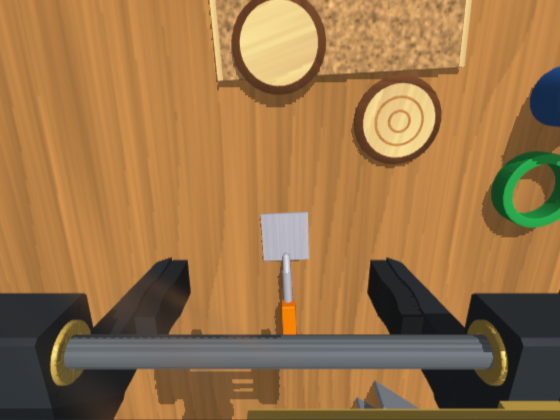

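The slice lies flat on the board, pale side up, centred about 33 mm behind the front edge (25 mm needed). The spatula is flat and clear, and the bare slice has not moved.

```bash
python3 -c "
from rig import *
print(job_done())"
```

```text
the job is handed in; nothing more can be done
None
```

I handed the job in at about 36 s of the 58 s; no verdict came back, but in the last image the blue slice was blue face down on the cork board, its centre about 33 mm behind the front edge, with the spatula let go flat on the table clear of both slices and the board.

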